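# Fetch the second V-block from the case with sliding covers

## Robot

A 6-joint arm with a two-finger parallel gripper is mounted at the origin on a cart in front of the work surface, level with it; the furniture and walls round the work are solid. World frame = base frame: x ahead of the robot, y to its left, z up, the work surface at z = 0. Lengths are in m, angles in rad, forces in N, time in s.
With the tool pointing down it reaches from about 0.35 to 0.925 m from the base axis. Payload 6.4 kg.
Tool frame: the origin (TCP) lies midway between the tips of the shut fingers; the grasp point (between the pads) lies 19 mm behind it; z points along the fingers, y is the line along which they close (so a half turn about z gives the same grasp; the last joint's range is limited). The gripper opens to 85 mm and grips with 20 to 120 N. Pads are 22 mm wide; open, the fingers measure 114 mm over their backs; the gripper's body (76 mm by 85 mm) begins 54 mm behind the grasp point. The pads swing forward as they close: fully open they stand 13 mm farther back than shut.
Start: joints at [-1.301, 0.245, 1.558, -0, 1.339, -0.174], TCP at [0.279, -0.587, 0.231] pointing down, gripper open.
Joint ranges: [-3.13, 3.13], [-1.02, 2.26], [0.13, 2.54], [-0.95, 4.09], [0.21, 2.88], [-2.74, 2.74]. Speed limits (rad/s): [2.57, 2.57, 3.14, 3.14, 3.14, 3.14].

## Interface

Orientations are given as a unit quaternion [w, x, y, z].
In Python, from workcell import read_state, snapshot, camera_model, close_job, masks_of gives the robot as it stands.
- The arm moves only by the tool carry_out, never from a script. Its argument "motion" is a list of rows, each a list of 3 entries, a list of its own where there are three numbers: the finger opening in cm, from 0 to 8.54, then the shift along the world's x, y, z in cm, then the turn about the world's z in degrees. A call has 1 to 5 rows; each row is the pose to reach, as a shift and turn from the pose commanded when the call began; what a row does not reach only later rows make up. A row lasts 1/10 s, in which the tool goes at most 50 mm and 8.59 degrees, less where a joint would pass 70% of its speed; a pose out of reach is approached as far as the arm can. A call with a gripper value outside its range is refused whole. The fingers move at their own pace and stop on an object; "newtons" is the grip in N (left out, the last holds). Time passes only in rows, so rows that repeat a pose let the fingers close. It gives the time, the measured TCP pose, the force, the opening and the grip force at its end, in the units of the state.
- read_state(): the state, without advancing time (a new reading comes with each control period).
- snapshot(name): name is "side" or "top"; returns (picture, depth): 400x640x3 uint8, red, green, blue; 400x640 float32, m along the optical axis (not along the pixel's ray), 0 where there is no reading.
- camera_model(name): a dict with "mtx" (3x3 intrinsics, pixels), "k1" (the pictures are not rectified: a ray, as slopes to the right and down, at radius r is drawn at 1 + k1 r^2 times it, then the intrinsics apply), "camera_from_world" (4x4, takes a point from world to camera coordinates). Camera axes: x right, y down, z forward; pixel columns grow to the right and rows downward; lengths in m; the calibration is good to about 2 mm. A picture is of the moment at which its call begins. camera_model takes no time and is no camera call.
- close_job(): hands the job in; it is judged then, once.
Trained networks look in the newest picture that a camera, given by its name, has taken for a name from the list of things; names that differ only in an ending like _2 or _b are one class to them, and where a whole thing is asked for, a point or a joint stands for the part that bears it (a point fixed in the world has none). Each returns a list of dicts, best first, with "confidence" (0 to 1); they miss things now and then, are a little off and sometimes report something else, mostly with a low value. They report only what shows in the picture. A call takes as long as a camera call.
- masks_of(camera, label): "pixels" (400x640 bool, what is visible of it) and "point" ([column, row] in pixels, amid what is visible of it).
The state is a dict: "time": time; "qpos": joint angles; "joint_velocities": joint speeds; "effort": joint torques, N m; "position": TCP position; "eef_rot": TCP orientation; "ft_force": force on the tool from outside, world axes, zero at the start; "moment": the same for the moment, N m; "finger_gap": finger opening in m; "grasp_force": force on a finger pad.
Only numpy, scipy, OpenCV 4.12 (cv2) and the standard library are available. Lean on these libraries where they do the work, as an engineer would, in place of code of your own. Each camera call takes 0.05 s, during which the arm holds its last target. There are 200 camera calls.

## Task

The second of the two steel V-blocks stands on end in a pocket of the wooden case, under one of the case's two clear sliding covers. Slide that cover fully past the other, lift the V-block out and stand it on end on the marking-out plate or on the shelf, letting go so that you can take it again across its sides; then lay it down on the plate, groove up, end to end with the V-block that already lies there so that a shaft could lie in both grooves, with a gap of about 3 cm between the two. Do not shift the V-block that is already there.

Things in the scene. Friction and masses are not known exactly. Their poses are not given: they have to be found in the camera images.
- case: Low wooden case, fixed, 122 mm across (x, to the back), 216 mm long (y, to its left end), 86 mm high, on the shelf behind the lathe. Origin at the middle of its underside. Double tracks along its long top edges carry two flat clear covers that meet in the middle: the upper over the left half (y > 0), the lower over the right half. Inside, each half has a pocket; only one holds the V-block.
- left_pocket (a point): Middle of the floor of the left pocket (case x = 0, y = +50 mm, 6 mm above the case's underside; axes as the case). Wooden cheeks 45 mm apart in y, up to 67 mm above the underside, hug a standing block's sides; low stops 41 mm apart in x, 18 mm high. Before and behind the block (in x) there is 36 mm of free room for the fingers. The pocket without the V-block has a small bearing on its floor.
- right_pocket (a point): Middle of the floor of the right pocket, the same as the left one, at y = -50 mm in the case.
- upper_cover (a joint): Slide (m) of the upper clear cover (left half, 106 mm long, 4 mm thick, top 84 mm above the case's underside): 0 closed, grows to 0.085 as it is slid to the case's right (-y) over the lower cover; starts within 0.012 of closed. Drags with about 1.5 N, stays where it is left.
- lower_cover (a joint): Slide (m) of the lower clear cover (right half, 106 mm long, top 78 mm above the case's underside): 0 closed, grows to 0.085 as it is slid to the case's left (+y) under the upper cover; starts within 0.012 of closed. Drags with about 1.5 N. Its pull meets the upper cover's edge: only one cover can be open at a time.
- upper_cover_pull (a point): Middle of the top of the upper cover's pull: an upright aluminium bar at the cover's left end, 50 mm long (case x), 10 mm thick (case y), 16 mm high above the cover; its top is 100 mm above the case's underside; closed, it is 94 mm from the case's middle. It moves with the cover. Axes as the case.
- lower_cover_pull (a point): Middle of the top of the lower cover's pull: the same bar at the right end of the lower cover, 22 mm high above that cover, its top also 100 mm above the case's underside; closed, it is 94 mm from the case's middle. It moves with the cover. Axes as the case.
- vblock_centre (a point): Centre of the V-block to be fetched: steel, 64 mm long (z), 40 mm wide (y), 36 mm deep (x), about 0.6 kg, a 90 degree groove 24 mm wide and 12 mm deep along z in its +x face. It starts on end in a pocket, z up, groove to the back (case +x), upper end 70 mm above the case's underside. Laid groove up, its x axis points up and the centre is 18 mm above what it lies on.
- plate: Dark cast-iron marking-out plate, fixed, 130 mm (x, to the back) by 200 mm (y, to the left), 20 mm thick, on the shelf beside the case. Origin at the middle of its underside, at shelf height as the case's. A small gear lies in its back left corner. The shelf is 82 mm above the bench; a wall rises about 0.1 m behind the middle of plate and case, and the lathe's headstock, 0.32 m high, stands before the shelf's left part.
- mate_centre (a point): Centre of the other V-block of the pair, same size, loose, lying groove up near the plate's left end: x runs along its groove (64 mm, roughly along the plate's y), y across it (40 mm), z up; centre 18 mm above the plate. The plate has room for the second block only to the right of it (plate -y).

How it is judged:
On the way, in this order (a step that is already met when the one before it is completed fails the run):
1. the cover above the V-block is slid open, past the other (((value of joint upper_cover above 0.072 m and y of vblock_centre in the frame of case above 0.03 m) or (value of joint lower_cover above 0.072 m and y of vblock_centre in the frame of case below -0.03 m))), for 0.2 s.
2. the V-block stands on end outside the case, let go (angle between vblock_centre's own z axis and vertical below 0.1 rad and contact force between vblock and case below 0.05 N and contact force between vblock and the arm below 0.05 N and contact force between vblock and the fingers below 0.05 N and linear speed of vblock below 0.02 m/s and horizontal distance between vblock_centre and case above 0.08 m), for 0.2 s.
At the end, for the whole second after the job is handed in: The V-block lies groove up (within 6 degrees) on the plate, at the same height as the other block, its groove in line with the other's within 5 mm sideways and 5 degrees, with a gap of 12 to 52 mm between their ends; the other block has not moved more than 10 mm; all is released and at rest (angle between vblock_centre's own x axis and vertical below 0.1 rad and y of vblock_centre in the frame of mate_centre between -0.005 and 0.005 m and z of vblock_centre in the frame of mate_centre between -0.004 and 0.004 m and (x of vblock_centre in the frame of mate_centre between 0.076 and 0.116 m or x of vblock_centre in the frame of mate_centre between -0.116 and -0.076 m) and angle between the z axis of vblock_centre and the x axis of mate_centre, either way round below 0.09 rad and angle between mate_centre's own z axis and vertical below 0.1 rad and distance of mate_centre from where it was at the start of the episode below 0.01 m and linear speed of vblock below 0.01 m/s and contact force between vblock and the fingers below 0.05 N); the robot touches nothing.
It fails at once if the V-block that lies on the plate is shifted by more than 10 mm (distance of mate_centre from where it was at the start of the episode above 0.01 m).
It also fails if it takes over 62 s, if anything falls off the work surface, if the arm or the gripper's body presses on something with over 40 N, if the wrist force passes 120 N, or if a joint passes its speed limit or range.

## Working session

There is one attempt and no reset: what is moved stays moved. The work goes in short steps, Python scripts to look and compute and a tool call to move; the robot and the scene stay as the last step left them, time stands still between calls to the robot, and variables do not carry over. Pictures are saved under pics/ and viewed, at most 10 in all, crops included, and the job is handed in when it is done.

Besides the shell and the picture viewer there is one more tool, called after "Call:" as name(argument=value, ...) on one line, values as JSON. carry_out: Moves the arm, as the interface text tells. Its arguments: {"type":"object","properties":{"motion":{"type":"array","items":{"type":"array"}},"newtons":{"type":"number"}},"required":["motion"]}

```bash
mkdir -p pics; ls
cat > h.py <<'E'
import numpy as np, cv2
from workcell import *
def cloud(name, d):
    m=camera_model(name); K=np.array(m["mtx"]); T=np.linalg.inv(np.array(m["camera_from_world"]))
    v,u=np.mgrid[0:400,0:640]
    p=np.stack([u.ravel(),v.ravel()],1).astype(np.float64)[:,None]
    s=cv2.undistortPoints(p,K,np.array([m["k1"],0,0,0.]))[:,0]
    P=np.c_[s,np.ones(len(s))]*d.reshape(-1,1)
    W=P@T[:3,:3].T+T[:3,3]; W[d.ravel()==0]=np.nan
    return W.reshape(400,640,3)
def look(name,fn=None):
    p,d=snapshot(name)
    if fn: cv2.imwrite("pics/"+fn,p[:,:,::-1])
    return p,cloud(name,d)
E
python3 - <<'E'
from h import *
s=read_state(); print(s)
for c in("side","top"):
    p,W=look(c,c+"0.png"); np.save(c+"W.npy",W)
    m=camera_model(c); print(c,np.linalg.inv(m["camera_from_world"])[:3,3],m["k1"],m["mtx"])
    for l in("case","plate","vblock_centre","mate_centre","upper_cover_pull","lower_cover_pull"):
        for r in masks_of(c,l)[:2]:
            q=W[r["pixels"]]; 
            print(l,round(r["confidence"],2),r["point"],r["pixels"].sum(),np.nanpercentile(q,[2,50,98],axis=0).round(3).tolist())
E
```

```text
pics
{'time': 0.0, 'qpos': array([-1.30108583e+00,  2.45820980e-01,  1.55903618e+00, -2.24883190e-05,
        1.33868765e+00, -1.74063340e-01]), 'joint_velocities': array([ 1.37411672e-03, -1.60128576e-03, -1.27469272e-03,  9.09123501e-04,
       -5.35302106e-05,  1.05594197e-04]), 'effort': array([ 2.35831176e-03, -4.29505920e+01, -3.26125467e+01,  2.58388532e-06,
        5.30697842e-03, -1.59481186e-06]), 'position': array([ 0.27894684, -0.58647597,  0.23016399]), 'eef_rot': array([-9.74439671e-04,  9.75482895e-01,  2.20073100e-01, -5.75893736e-05]), 'ft_force': array([-0.09200986, -0.33941773,  0.57104653]), 'moment': array([ 0.02120349, -0.03438443,  0.00098567]), 'grasp_force': 0.0, 'finger_gap': 0.08546582025125812}
side [0.2099965  1.00656631 0.66623649] -0.10321438307067365 [[418.11592838   0.         318.97958682]
 [  0.         418.11592838 197.09109855]
 [  0.           0.           1.        ]]
case 0.89 [315.0, 198.8] 2617 [[0.546, -0.045, 0.085], [0.617, 0.109, 0.157], [0.711, 0.156, 0.178]]
plate 0.89 [322.9, 263.4] 2502 [[0.402, 0.19, 0.09], [0.5, 0.298, 0.102], [0.58
[... 355 characters left out ...]
l 0.59 [314.6, 172.8] 425 [[0.625, -0.053, 0.157], [0.676, -0.021, 0.159], [0.721, 0.026, 0.18]]
top [0.4693494  0.17182112 1.06779957] -0.0919479522917031 [[399.12144507   0.         324.90074735]
 [  0.         399.12144507 199.38552086]
 [  0.           0.           1.        ]]
case 0.62 [386.3, 175.1] 5225 [[0.559, -0.069, 0.087], [0.643, 0.043, 0.164], [0.733, 0.147, 0.181]]
plate 0.79 [287.6, 230.2] 3747 [[0.412, 0.189, 0.097], [0.507, 0.275, 0.101], [0.588, 0.381, 0.105]]
mate_centre 0.59 [263.4, 248.5] 500 [[0.439, 0.297, 0.116], [0.468, 0.328, 0.134], [0.495, 0.36, 0.14]]
upper_cover_pull 0.87 [369.4, 177.9] 2158 [[0.568, 0.019, 0.161], [0.625, 0.078, 0.165], [0.684, 0.138, 0.181]]
```

Run:
```python
import cv2,numpy as np
a=cv2.imread("pics/top0.png")[100:300,190:510]; cv2.imwrite("pics/t0c.png",cv2.resize(a,(800,500),interpolation=cv2.INTER_CUBIC))
a=cv2.imread("pics/side0.png")[110:310,220:480]; cv2.imwrite("pics/s0c.png",cv2.resize(a,(780,600),interpolation=cv2.INTER_CUBIC))
```

```text
(no output)
```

View pics/t0c.png

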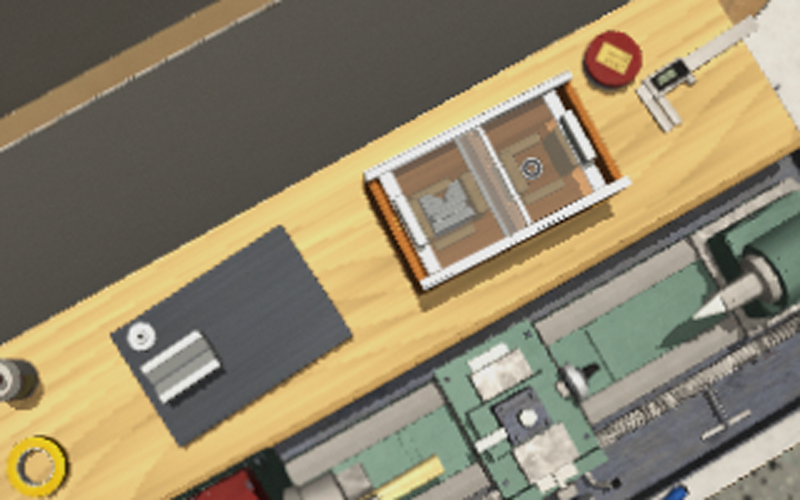

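View pics/s0c.png

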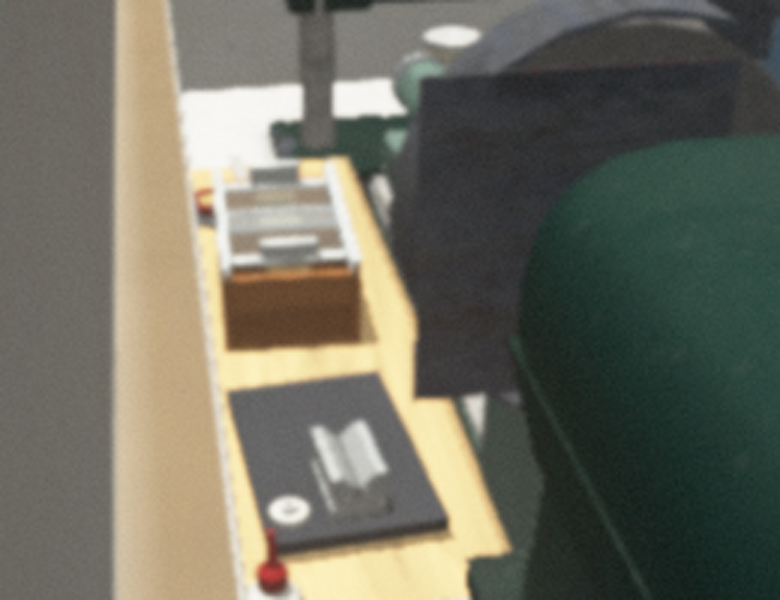

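The top view shows the V-block under the left (upper) cover at crop (445,203), the bearing in the right pocket (532,168), and the mate on the plate (180,367) with the gear (140,335). The side view agrees. Next I measure the poses.

```bash
cat >> h.py <<'E'
def rect(q):
    r=cv2.minAreaRect((q[:,:2]*1000).astype(np.float32)); return r
def mask(c,l):
    r=masks_of(c,l); return r[0]["pixels"] if r else np.zeros((400,640),bool)
E
python3 - <<'E'
from h import *
W={c:np.load(c+"W.npy") for c in("side","top")}
look("top"); look("side")
def show(n,q):
    r=rect(q); print(n,len(q),"c",np.round(r[0],1),"size",np.round(r[1],1),"ang",round(r[2],2),"z",np.nanmedian(q[:,2]).round(4))
for c in("top","side"):
    w=W[c]; x,y,z=np.moveaxis(w,2,0)
    reg=(x>.5)&(x<.78)&(y>-.12)&(y<.2)
    show(c+" case top",w[reg&(z>.158)&(z<.175)])
    pu=reg&(z>.1765)&(z<.19); pu=cv2.morphologyEx(pu.astype(np.uint8),cv2.MORPH_OPEN,np.ones((2,2)))
    n,lab,st,ce=cv2.connectedComponentsWithStats(pu)
    for i in range(1,n):
        if st[i,4]>15: show(c+" pull",w[lab==i])
    m=mask(c,"mate_centre"); q=w[m&(z>.125)&(z<.15)]; show(c+" mate",q)
    m=mask(c,"plate"); q=w[m&(z>.096)&(z<.108)]; show(c+" plate",q)
    reg2=(x>.35)&(x<.7)&(y>.15)&(y<.45)&(z>.095)&(z<.15)
    show(c+" plate2",w[reg2])
    q=w[mask(c,"vblock_centre")&reg]; 
    if len(q)>9: show(c+" vb",q)
    s=w[(x>.4)&(x<.7)&(y>.1)&(y<.4)&(z>.07)&(z<.09)]; print("shelf z",np.median(s[:,2]))
E
```

```text
top case top 3996 c [659.2  53.6] size [168.1 239.1] ang 30.01 z 0.1647
top pull 100 c [686.2 -42.3] size [47.4 23.9] ang 28.75 z 0.1807
top pull 99 c [602.  116.2] size [47.5 12.3] ang 28.26 z 0.1806
top mate 463 c [468.4 328. ] size [40.1 64.4] ang 34.88 z 0.1344
top plate 3588 c [499.5 287.4] size [130.6 197.8] ang 34.61 z 0.1011
top plate2 5136 c [525.5 299.8] size [298.3 349.9] ang 89.66 z 0.1017
shelf z 0.08108433557809358
side case top 1183 c [645.6  37.7] size [122.2 214.6] ang 27.78 z 0.1646
side pull 36 c [ 705.4 -142.3] size [ 40.3 239.9] ang 12.44 z 0.1773
side pull 55 c [596.8 112.9] size [58.1 25.7] ang 55.49 z 0.1773
side mate 410 c [469.6 328.4] size [39.6 66.6] ang 36.46 z 0.134
side plate 2265 c [499.3 285.3] size [128.6 204.8] ang 34.59 z 0.1017
side plate2 3438 c [502.6 239.9] size [173.8 306.5] ang 34.16 z 0.1024
shelf z 0.08153139496302464
```

Call:
carry_out(motion=[[5,[0,0,4.5],0],[5,[0,0,9],0],[5,[0,0,13],1],[5,[0,0,17],2],[5,[2,4.3,17],2.6]], newtons=30)

```text
time: 1.6
position: [0.2979, -0.5483, 0.4084]
eef_rot: [0.006, 0.971, 0.24, 0.0]
ft_force: [1.2, 0.4, 0.3]
finger_gap: 0.0499
grasp_force: 0.0
```

Call:
carry_out(motion=[[5,[2,4.4,0],0],[5,[4,8.8,0],0],[5,[6,13.2,0],0],[5,[8,17.6,0],0],[5,[10,22,0],0]])

```text
time: 2.1
position: [0.3995, -0.3222, 0.4014]
eef_rot: [0.0, 0.97, 0.242, 0.0]
ft_force: [0.5, -0.3, 0.2]
finger_gap: 0.0499
grasp_force: 0.0
```

Call:
carry_out(motion=[[5,[2,4.4,0],0],[5,[4,8.8,0],0],[5,[6,13.2,0],0],[5,[8,17.6,0],0],[5,[10,22,0],0]])

```text
time: 2.6
position: [0.4995, -0.1021, 0.4016]
eef_rot: [0.0, 0.97, 0.242, 0.0]
ft_force: [0.8, -0.9, 0.0]
finger_gap: 0.0503
grasp_force: 0.0
```

Call:
carry_out(motion=[[5,[2,4.4,0],0],[5,[4,8.8,0],0],[5,[6,13.2,0],0],[5,[8,17.6,0],0],[5,[10.3,22,0],0]])

```text
time: 3.1
position: [0.6025, 0.1181, 0.4016]
eef_rot: [0.0, 0.97, 0.242, 0.0]
ft_force: [0.3, -1.0, 0.5]
finger_gap: 0.0502
grasp_force: 0.0
```

Call:
carry_out(motion=[[5,[0,-0.2,-4.8],0],[5,[0,-0.2,-9.6],0],[5,[0,-0.2,-14.4],0],[5,[0,-0.2,-19],0],[5,[0,-0.2,-21],0]])

```text
time: 3.6
position: [0.5991, 0.114, 0.1856]
eef_rot: [-0.001, 0.97, 0.242, -0.004]
ft_force: [0.0, -0.3, -0.6]
finger_gap: 0.0504
grasp_force: 0.0
```

Call:
carry_out(motion=[[5,[0,0,-1],0],[5,[0,0,-2],0],[0,[0,0,-2],0],[0,[0,0,-2],0],[0,[0,0,-2],0]])

```text
time: 4.1
position: [0.6031, 0.1141, 0.1732]
eef_rot: [0.0, 0.97, 0.242, 0.001]
ft_force: [-0.8, 1.0, 3.5]
finger_gap: 0.0085
grasp_force: 34.4
```

Call:
carry_out(motion=[[0,[0,0,0],0],[0,[0,0,0],0]])

```text
time: 4.3
position: [0.6031, 0.1141, 0.1731]
eef_rot: [0.0, 0.97, 0.242, 0.001]
ft_force: [-1.5, 1.2, 6.3]
finger_gap: 0.0084
grasp_force: 34.8
```

Call:
carry_out(motion=[[0,[0.7,-1.3,0.1],0],[0,[1.5,-2.8,0.1],0],[0,[2.3,-4.3,0.1],0],[0,[3.1,-5.8,0.1],0],[0,[3.75,-7.05,0.1],0]])

```text
time: 4.8
position: [0.6399, 0.0442, 0.173]
eef_rot: [-0.004, 0.97, 0.241, -0.0]
ft_force: [-20.6, 43.8, 19.7]
finger_gap: 0.009
grasp_force: 36.6
```

Call:
carry_out(motion=[[0,[0,0,0],0],[0,[0,0,0],0],[3,[0,0,0],0],[3,[0,0,0],0],[3,[0,0,1],0]])

```text
time: 5.3
position: [0.6383, 0.0423, 0.1799]
eef_rot: [-0.0, 0.97, 0.242, -0.002]
ft_force: [0.4, 0.3, -1.0]
finger_gap: 0.0299
grasp_force: 0.0
```

Call:
carry_out(motion=[[6,[0,0,4],0],[6,[0,0,9],8],[6,[0,0,14],16],[6,[0,0,18],24],[6,[0,4.5,18],32]])

```text
time: 5.8
position: [0.6426, 0.0842, 0.3717]
eef_rot: [0.005, 0.866, 0.5, 0.006]
ft_force: [0.6, 0.9, 0.5]
finger_gap: 0.0599
grasp_force: 0.0
```

Run:
```python
from h import *
p,w=look("top","top1.png"); np.save("topW1.npy",w)
a=p[100:300,190:510,::-1]; cv2.imwrite("pics/t1c.png",cv2.resize(a,(800,500),interpolation=cv2.INTER_CUBIC))
x,y,z=np.moveaxis(w,2,0)
for l in("vblock_centre","upper_cover_pull"):
    for r in masks_of("top",l)[:2]:
        print(l,r["confidence"],r["point"],np.nanpercentile(w[r["pixels"]],[5,50,95],axis=0).round(3).tolist())
```

```text
upper_cover_pull 0.73 [424.1, 151.0] [[0.67, -0.056, 0.157], [0.695, -0.043, 0.18], [0.724, -0.031, 0.183]]
upper_cover_pull 0.59 [407.4, 156.6] [[0.609, -0.047, 0.162], [0.673, -0.009, 0.165], [0.703, 0.07, 0.453]]
```

View pics/t1c.png

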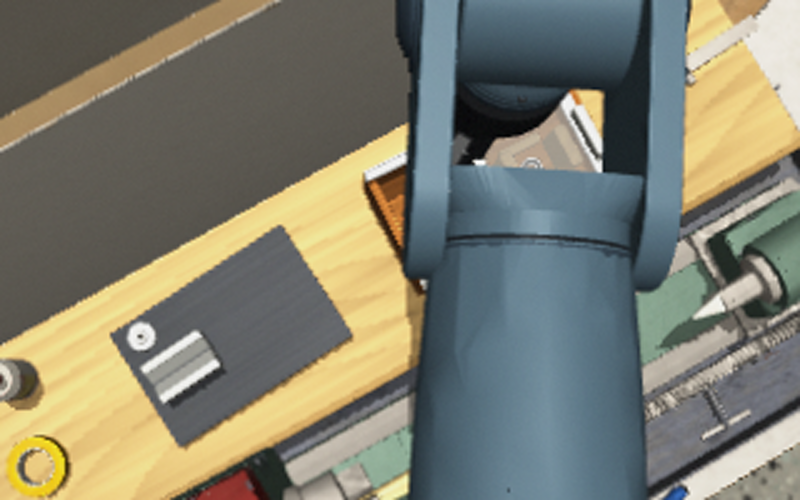

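The arm hides the case from the top, so I check the cover with the side camera.

Run:
```python
from h import *
p,w=look("side","side1.png"); np.save("sideW1.npy",w)
a=p[110:310,220:480,::-1]; cv2.imwrite("pics/s1c.png",cv2.resize(a,(780,600),interpolation=cv2.INTER_CUBIC))
for l in("vblock_centre","upper_cover_pull","lower_cover_pull"):
    for r in masks_of("side",l)[:2]:
        q=w[r["pixels"]]; print(l,r["confidence"],r["point"],len(q),np.nanpercentile(q,[5,50,95],axis=0).round(3).tolist())
x,y,z=np.moveaxis(w,2,0)
C=np.array([.645,.0375]);a=np.deg2rad(28)
cx=(x-C[0])*np.cos(a)+(y-C[1])*np.sin(a); cy=-(x-C[0])*np.sin(a)+(y-C[1])*np.cos(a)
m=(abs(cx)<.025)&(abs(cy)<.1)&(z>.174)&(z<.186)
print(np.histogram(cy[m],20,(-.1,.1)))
m=(abs(cx)<.025)&(cy>.02)&(cy<.09)&(z>.14)&(z<.16)
if m.sum()>5: print("vb top",m.sum(),np.percentile(cx[m],[3,50,97]),np.percentile(cy[m],[3,50,97]),np.median(z[m]))
```

```text
upper_cover_pull 0.71 [309.8, 175.2] 568 [[0.614, -0.042, 0.163], [0.658, 0.013, 0.165], [0.709, 0.061, 0.179]]
lower_cover_pull 0.34 [314.8, 199.5] 2674 [[0.553, -0.041, 0.087], [0.623, 0.07, 0.143], [0.703, 0.153, 0.172]]
(array([34, 11,  0,  0,  0,  0,  0,  0,  0,  0, 15, 45,  0,  0,  0,  0,  0,
        0,  0,  0]), array([-0.1 , -0.09, -0.08, -0.07, -0.06, -0.05, -0.04, -0.03, -0.02,
       -0.01,  0.  ,  0.01,  0.02,  0.03,  0.04,  0.05,  0.06,  0.07,
        0.08,  0.09,  0.1 ]))
vb top 164 [-0.01751712  0.00106068  0.0193094 ] [0.02359146 0.05868483 0.08372838] 0.14898851231304272
```

View pics/s1c.png

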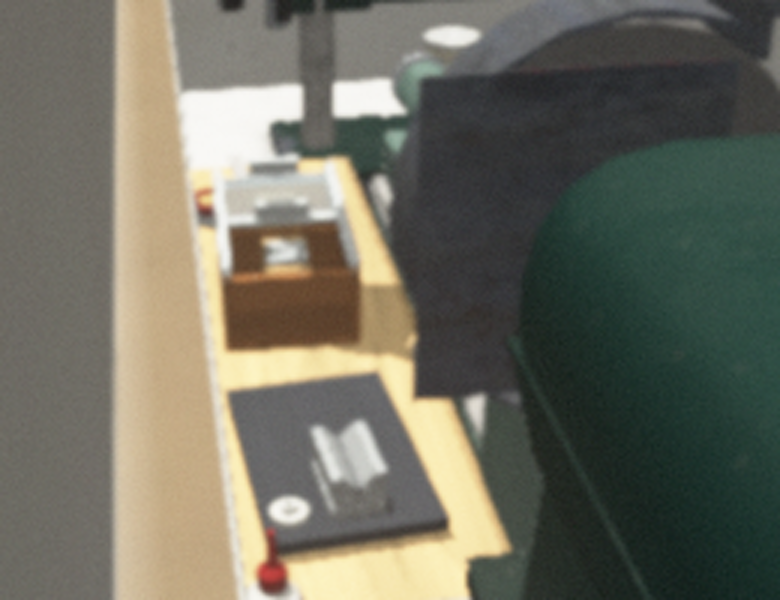

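Run:
```python
from h import *
s=read_state(); print(np.degrees(s["qpos"]).round(1),s["position"])
w=np.load("sideW1.npy"); w0=np.load("topW.npy");x,y,z=np.moveaxis(w,2,0)
m=mask("side","mate_centre"); q=w[m&(z>.132)&(z<.15)]; print(rect(q))
# vblock top
C=np.array([.645,.0375]);a=np.deg2rad(28)
cx=(x-C[0])*np.cos(a)+(y-C[1])*np.sin(a); cy=-(x-C[0])*np.sin(a)+(y-C[1])*np.cos(a)
m=(abs(cx)<.03)&(cy>.025)&(cy<.075)&(z>.1505)&(z<.158); q=w[m]; print(rect(q),len(q),np.median(q[:,2]),np.ptp(cx[m]),np.mean([cx[m].min(),cx[m].max()]),np.mean([cy[m].min(),cy[m].max()]),np.ptp(cy[m]))
```

```text
[-2.2  9.3 81.3 -0.  89.5 27.8] [0.6394343  0.0874719  0.36136444]
((468.91754150390625, 328.3253173828125), (40.24140930175781, 65.64328002929688), 34.687435150146484)
((621.5022583007812, 82.20143127441406), (34.96120834350586, 38.58323669433594), 30.639495849609375) 39 0.1510192660300259 0.03418029568544656 -0.00019351479004724517 0.05051377032710077 0.03993798377157222
```

Call:
carry_out(motion=[[6,[-0.4,-0.1,0],8.5],[6,[-0.8,-0.3,0],17],[6,[-1.2,-0.5,0],25.5],[6,[-1.8,-0.55,0],34],[6,[-1.8,-0.55,0],42.5]])

```text
time: 6.7
position: [0.6211, 0.082, 0.3619]
eef_rot: [-0.0, 0.624, 0.781, -0.0]
ft_force: [0.0, 0.1, -0.2]
finger_gap: 0.06
grasp_force: 0.0
```

Call:
carry_out(motion=[[6,[0,0,-4],8],[6,[0,0,-8],15.5],[6,[0,0,-12],15.5],[6,[0,0,-14],15.5],[6,[0,0,-14],15.5]])

```text
time: 7.2
position: [0.6191, 0.0823, 0.2174]
eef_rot: [-0.004, 0.515, 0.857, -0.002]
ft_force: [-0.7, 0.8, -0.0]
finger_gap: 0.06
grasp_force: 0.0
```

Run:
```python
from h import *
s=read_state(); print(np.degrees(s["qpos"]).round(1),s["position"],s["eef_rot"])
```

```text
[ -2.8  11.7  93.5  -0.   75.3 -30.8] [0.61908627 0.08225785 0.21744355] [-0.00383768  0.51539485  0.85694151 -0.0021615 ]
```

Call:
carry_out(motion=[[6,[0,0,-2.5],0],[6,[0,0,-5.5],0],[6,[0,0,-8.5],0],[6,[0,0,-10.3],0],[6,[0,0,-10.3],0]], newtons=60)

```text
time: 7.7
position: [0.6222, 0.0824, 0.1213]
eef_rot: [0.0, 0.515, 0.857, -0.0]
ft_force: [-2.5, 0.1, 1.9]
finger_gap: 0.0599
grasp_force: 1.2
```

Call:
carry_out(motion=[[3,[0,0,0],0],[2,[0,0,0],0],[2,[0,0,0],0],[2,[0,0,0],0],[2,[0,0,0],0]])

```text
time: 8.2
position: [0.6224, 0.0823, 0.1211]
eef_rot: [0.001, 0.515, 0.857, 0.0]
ft_force: [-2.9, -2.1, 5.8]
finger_gap: 0.0329
grasp_force: 58.2
```

Call:
carry_out(motion=[[2,[0,0,0.5],0],[2,[0,0,1.5],0],[2,[0,0,3],0],[2,[0,0,5],0],[2,[0,0,5],0]])

```text
time: 8.7
position: [0.6236, 0.0832, 0.1732]
eef_rot: [0.002, 0.515, 0.857, 0.002]
ft_force: [0.5, 0.3, -5.2]
finger_gap: 0.0333
grasp_force: 59.5
```

Run:
```python
import numpy as np
C=np.array([.4994,.2865]);a=np.deg2rad(34.8)
for c in("topW","sideW"):
    w=np.load(c+".npy").reshape(-1,3); w=w[~np.isnan(w[:,0])]
    d=w[:,:2]-C; px=d@[np.cos(a),np.sin(a)]; py=d@[-np.sin(a),np.cos(a)]
    for lo in(.12,.2,.3):
        m=(w[:,2]>lo)&(w[:,2]<.45)&(px>-.35)&(px<.09)&(abs(py)<.25)
        if m.any(): print(c,lo,m.sum()," by py: max px",[(round(b,2),(px[m&(abs(py-b)<.025)].max() if (m&(abs(py-b)<.025)).any() else None)) for b in np.arange(-.2,.25,.05)])
```

```text
topW 0.12 19940  by py: max px [(np.float64(-0.2), np.float64(0.08999633134570033)), (np.float64(-0.15), np.float64(-0.052361113876031214)), (np.float64(-0.1), np.float64(-0.1913416770401506)), (np.float64(-0.05), np.float64(-0.16227051621465235)), (np.float64(-0.0), np.float64(0.018086403532546765)), (np.float64(0.05), np.float64(0.018637592606745555)), (np.float64(0.1), np.float64(0.01837191070723652)), (np.float64(0.15), np.float64(-0.09469042027872725)), (np.float64(0.2), np.float64(0.08950715050408947))]
topW 0.2 15581  by py: max px [(np.float64(-0.2), np.float64(0.08999633134570033)), (np.float64(-0.15), None), (np.float64(-0.1), np.float64(-0.309304013578927)), (np.float64(-0.05), np.float64(-0.1899202710473588)), (np.float64(-0.0), np.float64(-0.1526668386097365)), (np.float64(0.05), np.float64(-0.10384338021800117)), (np.float64(0.1), np.float64(-0.09995310908296706)), (np.float64(0.15), np.float64(-0.09469042027872725)), (np.float64(0.2), np.float64(-0.09178691337909752))]
topW 0.3 12446  by py: max px [(np.float64(-0.2), np.float64(0.08999633134570033)), (np.float64(-0.15
[... 833 characters left out ...]
.2), np.float64(0.08997033682294277))]
sideW 0.2 192  by py: max px [(np.float64(-0.2), None), (np.float64(-0.15), None), (np.float64(-0.1), None), (np.float64(-0.05), np.float64(-0.3379950228202724)), (np.float64(-0.0), np.float64(-0.3345806477830919)), (np.float64(0.05), None), (np.float64(0.1), None), (np.float64(0.15), None), (np.float64(0.2), np.float64(0.0822535591417932))]
sideW 0.3 188  by py: max px [(np.float64(-0.2), None), (np.float64(-0.15), None), (np.float64(-0.1), None), (np.float64(-0.05), np.float64(-0.3379950228202724)), (np.float64(-0.0), np.float64(-0.3345806477830919)), (np.float64(0.05), None), (np.float64(0.1), None), (np.float64(0.15), None), (np.float64(0.2), None)]
```

Call:
carry_out(motion=[[2,[0,0,2.5],0],[2,[0,0,6],0],[2,[0,0,9],0],[2,[0,0,10],0],[2,[0,0,10],0]])

```text
time: 9.2
position: [0.6221, 0.0833, 0.2707]
eef_rot: [0.001, 0.515, 0.857, 0.001]
ft_force: [0.3, -0.6, -5.7]
finger_gap: 0.0332
grasp_force: 60.1
```

Call:
carry_out(motion=[[2,[-0.7,1.5,0],-8],[2,[-1.6,3,0],-16],[2,[-2.5,4.5,0],-24],[2,[-3.5,6,0],-32],[2,[-4.4,7.5,0],-40]])

```text
time: 9.7
position: [0.5756, 0.1586, 0.2657]
eef_rot: [-0.002, 0.779, 0.627, -0.002]
ft_force: [0.2, 0.1, -5.6]
finger_gap: 0.0329
grasp_force: 60.1
```

Call:
carry_out(motion=[[2,[-0.9,1.5,-1],-8],[2,[-1.8,3,-3],-16],[2,[-2.7,4.7,-5],-24],[2,[-3.6,6.4,-7],-32],[2,[-4.5,7.9,-9],-40]])

```text
time: 10.2
position: [0.5302, 0.2375, 0.1753]
eef_rot: [-0.001, 0.946, 0.323, -0.002]
ft_force: [0.5, 0.2, -5.3]
finger_gap: 0.0329
grasp_force: 60.1
```

Call:
carry_out(motion=[[2,[0,0,-1],-3],[2,[0,0,-2],-3],[2,[0,0,-2],-3],[2,[0,0,-2],-3]])

```text
time: 10.6
position: [0.5325, 0.2366, 0.1586]
eef_rot: [-0.0, 0.954, 0.301, -0.001]
ft_force: [0.4, -0.0, -5.4]
finger_gap: 0.0328
grasp_force: 60.1
```

Run:
```python
from h import *
s=read_state(); print(np.degrees(s["qpos"]).round(1),s["position"],s["eef_rot"],s["ft_force"])
p,w=look("side","side2.png")
a=p[110:310,220:480,::-1]; cv2.imwrite("pics/s2c.png",cv2.resize(a,(780,600),interpolation=cv2.INTER_CUBIC))
```

```text
[ 12.8   9.5 102.5   0.   68.   67.8] [0.53245507 0.23663104 0.1586429 ] [-1.01500703e-04  9.53604163e-01  3.01062755e-01 -5.54082182e-04] [ 0.36021629 -0.02143635 -5.44676674]
```

View pics/s2c.png

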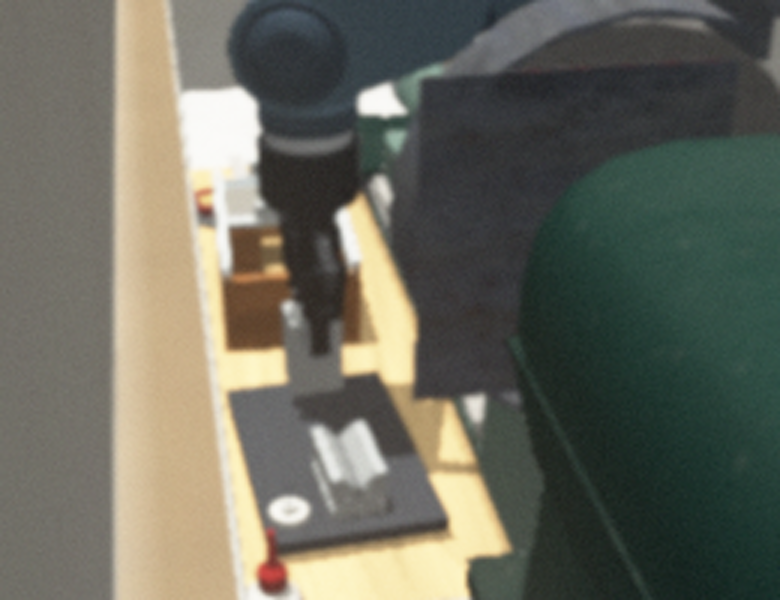

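Call:
carry_out(motion=[[2,[0,0,-1],0],[2,[0,0,-1.8],0],[2,[0,0,-2.1],0],[2,[0,0,-2.3],0],[2,[0,0,-2.3],0]])

```text
time: 11.15
position: [0.5324, 0.2369, 0.1359]
eef_rot: [-0.0, 0.954, 0.301, -0.0]
ft_force: [-0.9, -0.5, -5.9]
finger_gap: 0.0333
grasp_force: 60.1
```

Call:
carry_out(motion=[[2,[0,0,-0.1],0],[2,[0,0,-0.2],0],[2,[0,0,-0.2],0]])

```text
time: 11.45
position: [0.533, 0.2371, 0.1352]
eef_rot: [0.0, 0.954, 0.301, 0.0]
ft_force: [-2.6, -0.4, -1.3]
finger_gap: 0.0332
grasp_force: 60.7
```

Call:
carry_out(motion=[[2,[0,0,-0.1],0],[4.5,[0,0,-0.1],0],[6,[0,0,-0.1],0],[6,[0,0,-0.1],0],[6,[0,0,1],0]])

```text
time: 11.95
position: [0.5317, 0.2367, 0.1432]
eef_rot: [-0.0, 0.954, 0.301, -0.001]
ft_force: [-0.7, 0.3, -0.2]
finger_gap: 0.0602
grasp_force: 0.0
```

Call:
carry_out(motion=[[6,[0,0,3],0],[6,[0,0,7],8],[6,[0,0,11],16],[6,[0,0,14],24],[6,[0,0,14],32]])

```text
time: 12.45
position: [0.5353, 0.2376, 0.2918]
eef_rot: [0.002, 0.832, 0.555, 0.006]
ft_force: [0.3, -0.2, 0.5]
finger_gap: 0.0598
grasp_force: 0.0
```

Call:
carry_out(motion=[[6,[0,0,0],8.5],[6,[0,0,0],17],[6,[0,0,0],25.5],[6,[0,0,0],34],[6,[0,0,0],42.5]])

```text
time: 12.95
position: [0.5328, 0.237, 0.2853]
eef_rot: [0.0, 0.574, 0.819, 0.0]
ft_force: [0.0, 0.4, -0.5]
finger_gap: 0.06
grasp_force: 0.0
```

Call:
carry_out(motion=[[6,[0,0,0],8],[6,[0,0,0],15.5],[6,[0,0,0],15.5]])

```text
time: 13.25
position: [0.5328, 0.237, 0.2852]
eef_rot: [0.0, 0.462, 0.887, 0.0]
ft_force: [0.7, 0.2, 1.4]
finger_gap: 0.0599
grasp_force: 0.0
```

```bash
cat > vb.py <<'E'
from h import *
import sys
s=read_state(); print("t",s["time"],s["position"].round(4),s["eef_rot"].round(3),"q",np.degrees(s["qpos"]).round(1))
p,w=look("side",sys.argv[1]); np.save("last.npy",w)
a=p[110:310,220:480,::-1]; cv2.imwrite("pics/c"+sys.argv[1],cv2.resize(a,(780,600),interpolation=cv2.INTER_CUBIC))
x,y,z=np.moveaxis(w,2,0)
reg=(x>.42)&(x<.62)&(y>.18)&(y<.29)
for lo,hi in((.155,.18),(.125,.18),(.106,.18)):
    q=w[reg&(z>lo)&(z<hi)]
    if len(q)>8: r=rect(q); print("z>",lo,len(q),np.round(r[0],1),np.round(r[1],1),round(r[2],1),"z98",np.percentile(q[:,2],98).round(4))
m=mask("side","mate_centre"); q=w[m&(z>.132)&(z<.15)&(y>.27)]; print("mate",rect(q))
E
python3 vb.py v1.png
```

```text
t 13.25 [0.5328 0.237  0.2852] [0.    0.462 0.887 0.   ] q [ 12.8   2.7  96.2  -0.   81.  -22.2]
z> 0.155 196 [533.5 238. ] [40.7 38.7] 35.8 z98 0.1661
z> 0.125 410 [533.  238.1] [40.8 40. ] 34.9 z98 0.1661
z> 0.106 537 [533.1 238.7] [40.8 40.1] 36.1 z98 0.166
mate ((469.41693115234375, 327.82745361328125), (39.70887756347656, 65.88256072998047), 35.853050231933594)
```

View pics/cv1.png

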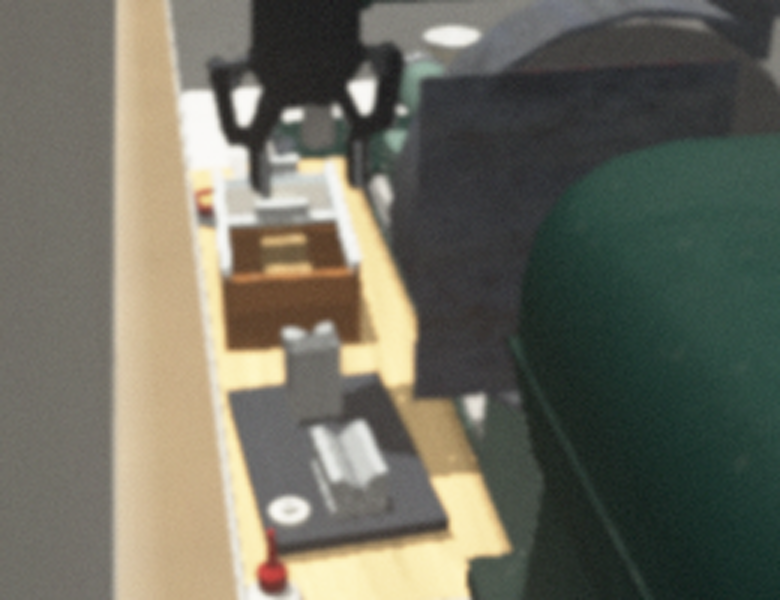

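Call:
carry_out(motion=[[6,[0.2,-0.15,-4],0],[6,[0.2,-0.15,-8],0],[6,[0.2,-0.15,-12],0],[6,[0.2,-0.15,-15],0],[6,[0.2,-0.15,-15.8],0]], newtons=25)

```text
time: 13.85
position: [0.532, 0.2348, 0.1224]
eef_rot: [-0.003, 0.462, 0.887, -0.002]
ft_force: [-0.4, -0.3, 1.4]
finger_gap: 0.0599
grasp_force: 0.0
```

Call:
carry_out(motion=[[6,[0,0,0],0],[4.5,[0,0,0],0],[2,[0,0,0],0],[2,[0,0,0],0],[2,[0,0,0],0]])

```text
time: 14.35
position: [0.536, 0.2357, 0.1289]
eef_rot: [0.001, 0.462, 0.887, 0.001]
ft_force: [-2.1, -0.5, 7.1]
finger_gap: 0.0397
grasp_force: 27.6
```

Call:
carry_out(motion=[[2,[0,0,1],0],[2,[0,0,3],0],[2,[0,0,5],0],[2,[0,0,5],0]])

```text
time: 14.75
position: [0.5362, 0.236, 0.1793]
eef_rot: [0.002, 0.462, 0.887, 0.002]
ft_force: [0.8, 0.1, -5.9]
finger_gap: 0.0398
grasp_force: 26.9
```

```bash
python3 vb.py v2.png
```

```text
t 14.75 [0.5362 0.236  0.1793] [0.002 0.462 0.887 0.002] q [ 12.7   8.3 101.5   0.   69.8 -22.4]
z> 0.155 185 [532.5 251.8] [48.6 24. ] 3.0 z98 0.1798
z> 0.125 210 [532.5 251.8] [48.7 24.1] 2.9 z98 0.1797
z> 0.106 210 [532.5 251.8] [48.7 24.1] 2.9 z98 0.1797
mate ((468.4884948730469, 328.3709716796875), (40.966026306152344, 67.38893127441406), 34.97362518310547)
```

Call:
carry_out(motion=[[2,[0.9,-1.3,0],0],[2,[2.2,-3.2,0],0],[2,[3.4,-5,0],0],[2,[3.8,-5.5,0],0],[2,[3.8,-5.5,-1],0]])

```text
time: 15.35
position: [0.5738, 0.1794, 0.1663]
eef_rot: [0.001, 0.462, 0.887, 0.0]
ft_force: [-0.1, 0.2, -5.7]
finger_gap: 0.0394
grasp_force: 26.8
```

Call:
carry_out(motion=[[2,[0,0,-1.5],0],[2,[0,0,-3],0],[2,[0,0,-4.5],0],[2,[0,0,-5],0],[2,[0,0,-5],0]])

```text
time: 15.85
position: [0.5714, 0.1806, 0.1145]
eef_rot: [-0.001, 0.461, 0.887, -0.001]
ft_force: [0.1, -0.3, -5.9]
finger_gap: 0.0395
grasp_force: 26.7
```

```bash
cat > side.py <<'E'
from h import *
import sys
# block profile in plate frame: (py,z) extents of points in the plate x-band
s=read_state(); C=np.array([.4994,.2865]);a=np.deg2rad(35)
R=np.array([[np.cos(a),np.sin(a)],[-np.sin(a),np.cos(a)]])
print("t",s["time"],"tcp plate",(R@(s["position"][:2]-C)).round(4),s["position"].round(4),s["ft_force"].round(1))
p,w=look("side",sys.argv[1])
c=p[110:310,220:480,::-1]; cv2.imwrite("pics/c"+sys.argv[1],cv2.resize(c,(780,600),interpolation=cv2.INTER_CUBIC))
d=(w[...,:2]-C)@R.T; z=w[...,2]
for lo in np.arange(.086,.18,.008):
    m=(abs(d[...,0]+.001)<.019)&(d[...,1]<-.02)&(d[...,1]>-.17)&(z>=lo)&(z<lo+.008)
    if m.sum()>3: print(lo.round(3),m.sum(),"py",np.percentile(d[...,1][m],[5,50,95]).round(4))
E
python3 side.py v3.png
```

```text
t 15.85 tcp plate [-0.0017 -0.128 ] [0.5714 0.1806 0.1145] [ 0.1 -0.3 -5.9]
0.094 260 py [-0.1085 -0.0722 -0.0382]
0.102 87 py [-0.1105 -0.0679 -0.0228]
0.11 41 py [-0.1107 -0.1079 -0.1061]
0.118 43 py [-0.1108 -0.1083 -0.1054]
0.126 42 py [-0.1108 -0.1081 -0.1059]
0.134 40 py [-0.11   -0.1085 -0.1064]
0.142 88 py [-0.1398 -0.1114 -0.1067]
0.15 53 py [-0.1365 -0.1206 -0.1075]
0.174 6 py [-0.1232 -0.1117 -0.1088]
```

View pics/cv3.png

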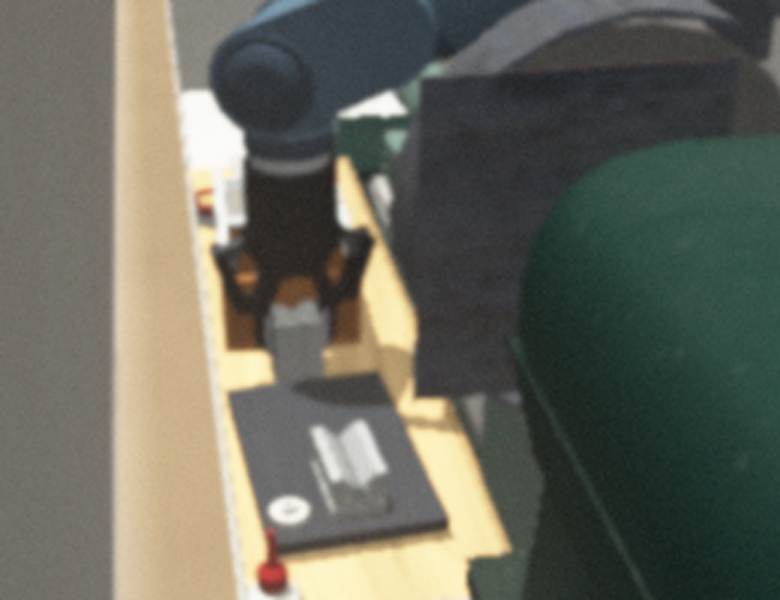

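Call:
carry_out(motion=[[2,[-0.23,0.33,0],0],[2,[-0.46,0.66,0],0],[2,[-0.75,1.06,0.2],0],[2,[-1.03,1.47,0.4],0],[2,[-1.32,1.88,0.5],0]])

```text
time: 16.4
position: [0.5609, 0.1983, 0.1225]
eef_rot: [0.003, 0.461, 0.887, -0.0]
ft_force: [3.4, -5.9, -7.3]
finger_gap: 0.0395
grasp_force: 26.2
```

Call:
carry_out(motion=[[2,[-0.33,0.47,0],0],[2,[-0.63,0.9,0],0],[2,[-0.95,1.35,-0.1],0],[2,[-1.15,1.64,-0.2],0],[2,[-1.15,1.64,-0.2],0]])

```text
time: 16.9
position: [0.5496, 0.2147, 0.1217]
eef_rot: [0.003, 0.461, 0.887, -0.0]
ft_force: [1.2, -7.0, -1.9]
finger_gap: 0.0398
grasp_force: 26.5
```

```bash
python3 side.py v4.png
```

```text
t 16.9 tcp plate [-0.0001 -0.0876] [0.5496 0.2147 0.1217] [ 1.2 -7.  -1.9]
0.094 225 py [-0.0995 -0.0674 -0.0391]
0.102 72 py [-0.099  -0.0361 -0.0217]
0.11 23 py [-0.0947 -0.09   -0.0879]
0.118 24 py [-0.0868 -0.084  -0.0821]
0.126 21 py [-0.0816 -0.0786 -0.0765]
0.134 24 py [-0.0762 -0.073  -0.0705]
0.142 77 py [-0.0818 -0.075  -0.0687]
0.15 83 py [-0.0912 -0.0853 -0.0776]
0.158 39 py [-0.0977 -0.0933 -0.0846]
```

View pics/cv4.png

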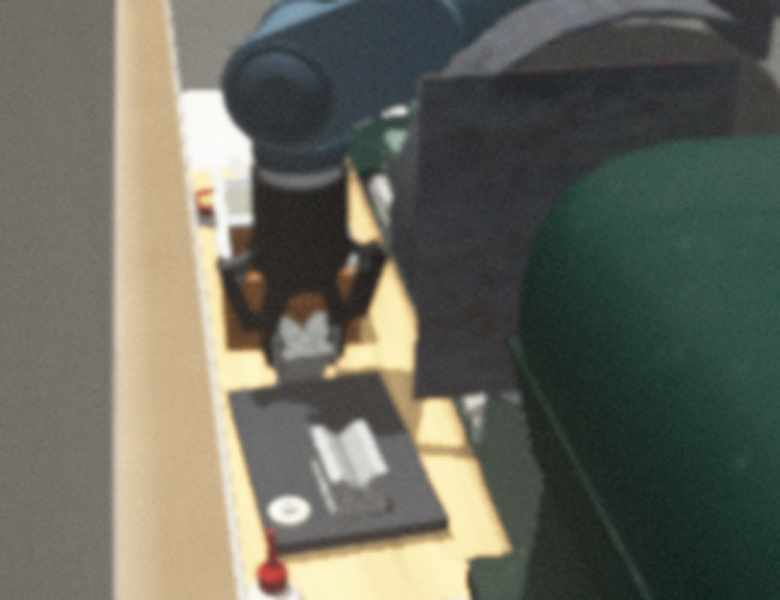

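Call:
carry_out(motion=[[2,[-0.34,0.49,-0.2],0],[2,[-0.69,0.98,-0.5],0],[2,[-0.98,1.39,-0.9],0],[2,[-0.98,1.39,-0.9],0]])

```text
time: 17.35
position: [0.5396, 0.2292, 0.1128]
eef_rot: [0.002, 0.461, 0.887, 0.0]
ft_force: [-0.7, -5.2, 1.1]
finger_gap: 0.0397
grasp_force: 26.9
```

```bash
python3 side.py v5.png
```

```text
t 17.35 tcp plate [ 0.   -0.07] [0.5396 0.2292 0.1128] [-0.7 -5.2  1.1]
0.094 203 py [-0.0943 -0.065  -0.0339]
0.102 53 py [-0.0806 -0.0335 -0.0211]
0.118 4 py [-0.115  -0.0662 -0.0618]
0.126 58 py [-0.1097 -0.0592 -0.0559]
0.134 67 py [-0.0881 -0.0634 -0.0597]
0.142 70 py [-0.0727 -0.0679 -0.0641]
0.15 40 py [-0.0781 -0.0719 -0.0661]
0.158 5 py [-0.0747 -0.073  -0.0627]
0.166 5 py [-0.073  -0.0583 -0.057 ]
0.174 7 py [-0.0616 -0.0531 -0.0517]
```

Call:
carry_out(motion=[[2,[0,0,1.2],0],[2,[0,0,3],0],[2,[-0.6,0.8,3.7],0],[2,[-1.7,2.4,3.7],0],[2,[-1.7,2.4,3.7],0]])

```text
time: 17.9
position: [0.5193, 0.2558, 0.1476]
eef_rot: [-0.001, 0.461, 0.888, 0.001]
ft_force: [-0.3, -1.2, -5.7]
finger_gap: 0.0395
grasp_force: 26.7
```

Call:
carry_out(motion=[[2,[0,0,0],0],[2,[0,0,-1],0],[2,[0,0,-2],0],[2,[0,0,-2.5],0],[2,[0,0,-2.5],0]])

```text
time: 18.4
position: [0.5201, 0.253, 0.1203]
eef_rot: [-0.001, 0.462, 0.887, -0.001]
ft_force: [-0.1, 0.0, -5.6]
finger_gap: 0.0398
grasp_force: 26.8
```

```bash
python3 side.py v6.png
```

```text
t 18.4 tcp plate [-0.0022 -0.0393] [0.5201 0.253  0.1203] [-0.1  0.  -5.6]
0.094 132 py [-0.0752 -0.0559 -0.0379]
0.102 45 py [-0.0551 -0.0303 -0.0219]
0.134 54 py [-0.0724 -0.0282 -0.0254]
0.142 73 py [-0.0633 -0.0323 -0.0285]
0.15 70 py [-0.0488 -0.0377 -0.0347]
0.158 37 py [-0.0462 -0.0422 -0.0386]
0.174 4 py [-0.0371 -0.0305 -0.0293]
```

View pics/cv6.png

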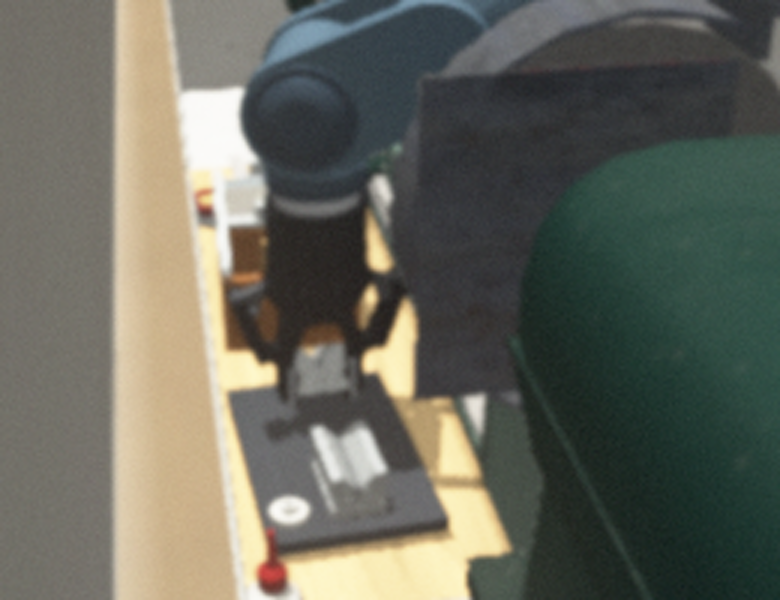

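Call:
carry_out(motion=[[2,[0,0,-0.2],0],[2,[-0.15,0.22,-0.5],0],[2,[-0.32,0.45,-0.8],0],[2,[-0.5,0.7,-1.1],0],[2,[-0.5,0.7,-1.1],0]])

```text
time: 18.95
position: [0.517, 0.261, 0.1121]
eef_rot: [0.001, 0.461, 0.887, 0.001]
ft_force: [1.5, -1.8, 1.7]
finger_gap: 0.0398
grasp_force: 27.7
```

Call:
carry_out(motion=[[2,[-0.15,0.22,-0.4],0],[2,[-0.28,0.4,-0.7],0],[2,[-0.4,0.59,-1],0],[2,[-0.4,0.59,-1.1],0],[2,[-0.4,0.59,-1.1],0]])

```text
time: 19.45
position: [0.5123, 0.2671, 0.1007]
eef_rot: [0.0, 0.461, 0.887, 0.001]
ft_force: [1.2, -0.7, 3.9]
finger_gap: 0.0397
grasp_force: 28.6
```

```bash
python3 side.py v7.png
```

```text
t 19.45 tcp plate [-0.0006 -0.0233] [0.5123 0.2671 0.1007] [ 1.2 -0.7  3.9]
0.094 9 py [-0.0333 -0.0292 -0.0223]
0.102 18 py [-0.0296 -0.0245 -0.0211]
0.118 6 py [-0.0643 -0.0234 -0.0203]
0.126 37 py [-0.0754 -0.0518 -0.0204]
0.134 72 py [-0.065  -0.0385 -0.0202]
0.142 44 py [-0.0452 -0.0262 -0.0206]
```

Call:
carry_out(motion=[[2,[-0.03,0.05,-0.15],0],[2,[-0.05,0.08,-0.3],0],[2,[-0.05,0.08,-0.3],0]])

```text
time: 19.8
position: [0.5124, 0.2671, 0.1005]
eef_rot: [0.0, 0.461, 0.887, -0.0]
ft_force: [-6.4, -5.7, 21.5]
finger_gap: 0.0397
grasp_force: 38.2
```

```bash
python3 side.py v8.png
```

```text
t 19.8 tcp plate [-0.0005 -0.0233] [0.5124 0.2671 0.1005] [-6.4 -5.7 21.5]
0.094 9 py [-0.0326 -0.0256 -0.0211]
0.102 16 py [-0.0303 -0.0269 -0.0221]
0.118 4 py [-0.0687 -0.0224 -0.0204]
0.126 39 py [-0.0772 -0.0522 -0.0203]
0.134 81 py [-0.0648 -0.033  -0.0203]
0.142 36 py [-0.0446 -0.0279 -0.0208]
```

Call:
carry_out(motion=[[2,[0.05,-0.08,0.3],0],[2,[0.05,-0.08,0.3],0],[4.6,[0.05,-0.08,0.3],0],[6,[0.05,-0.08,0.3],0],[6,[0.05,-0.08,0.3],0]])

```text
time: 20.35
position: [0.5111, 0.2663, 0.0992]
eef_rot: [-0.001, 0.462, 0.887, -0.001]
ft_force: [-0.4, 0.5, -0.6]
finger_gap: 0.0603
grasp_force: 0.0
```

Call:
carry_out(motion=[[6,[0,0,1],0],[6,[0,0,4],0],[6,[0,0,8.5],0],[6,[1.5,-3,12],0],[6,[3,-7,14],0]])

```text
time: 20.85
position: [0.5433, 0.1972, 0.2449]
eef_rot: [0.002, 0.46, 0.888, 0.002]
ft_force: [1.6, 0.1, -0.5]
finger_gap: 0.06
grasp_force: 0.0
```

Call:
carry_out(motion=[[6,[1.5,-4.5,0],0],[6,[3,-9,0],0],[6,[4,-13.5,0],0],[6,[5,-18,0],0],[6,[5,-18,0],0]])

```text
time: 21.35
position: [0.5929, 0.0117, 0.2408]
eef_rot: [0.001, 0.464, 0.886, -0.0]
ft_force: [-0.0, 0.7, 0.5]
finger_gap: 0.0597
grasp_force: 0.0
```

```bash
cat > fin.py <<'E'
from h import *
import sys
C=np.array([.4689,.3283]);a=np.deg2rad(35.2)
R=np.array([[np.cos(a),np.sin(a)],[-np.sin(a),np.cos(a)]])
s=read_state(); print("t",s["time"],s["position"].round(4))
for c in("top","side"):
    p,w=look(c,sys.argv[1]+c+".png")
    d=(w[...,:2]-C)@R.T*1000; z=w[...,2]
    for n,lo,hi in(("mate",-45,45),("vb",-140,-52)):
        m=(abs(d[...,0])<35)&(d[...,1]>lo)&(d[...,1]<hi)&(z>.1295)&(z<.17)
        q=d[m].astype(np.float32); r=cv2.minAreaRect(q)
        A=np.c_[d[m],np.ones(m.sum())]; sl=np.linalg.lstsq(A,z[m]*1000,rcond=None)[0]
        print(c,n,m.sum(),"c",np.round(r[0],1),np.round(r[1],1),round(r[2],1),"z med/98",np.percentile(z[m],[50,98]).round(4),"slope deg",np.degrees(sl[:2]).round(1))
E
python3 fin.py f1; python3 -c "
import cv2
a=cv2.imread('pics/f1top.png')[140:300,180:436]; cv2.imwrite('pics/f1c.png',cv2.resize(a,(800,500),interpolation=cv2.INTER_CUBIC))"
```

```text
t 21.35 [0.5929 0.0117 0.2408]
top mate 382 c [-0.5  0.3] [64.8 40.4] 90.0 z med/98 [0.1354 0.1395] slope deg [-0.4  0.6]
top vb 368 c [  1.3 -95.8] [40.  63.8] 0.1 z med/98 [0.1357 0.1399] slope deg [-0.1 -0.7]
side mate 342 c [-0.  -0.1] [67.1 40.9] 89.1 z med/98 [0.1368 0.1398] slope deg [-0.3 -1.1]
side vb 233 c [  0.6 -97.3] [67.4 40.3] 89.9 z med/98 [0.1353 0.1383] slope deg [-0.1 -0.8]
```

View pics/f1c.png

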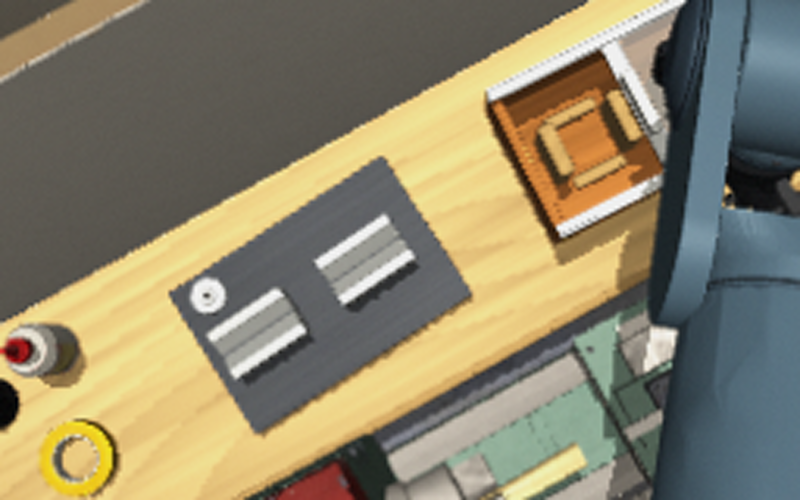

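The picture shows both blocks lying groove up in line, at crop (255,333) and (365,260). I measured a lateral offset of 1–2 mm, under 1° of misalignment and a gap of about 32 mm, with the arm clear. I'm handing it in.

```bash
python3 -c "
from workcell import *
print(close_job())"
```

```text
the job is handed in; nothing more can be done
None
```

The V-block lies groove up on the plate, in line with its mate (1–2 mm sideways, under 1° off) with a gap of about 32 mm; the mate did not measurably move, and the job was handed in after about 21 s, with no verdict returned.

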